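# Load fuses into the dry box with a slot boat

## Robot

A 6-joint arm with a two-finger parallel gripper is mounted at the origin on the work surface. World frame = base frame: x ahead of the robot, y to its left, z up, the work surface at z = 0. Lengths are in m, angles in rad, forces in N, time in s.
With the tool pointing down it reaches from about 0.25 to 0.725 m from the base axis. Payload 4 kg.
Tool frame: the origin (TCP) lies on the centre line of the jaws, within the pads' length; the fingertips stand 22 mm ahead of it and the grasp point (between the pads) lies 3 mm ahead of it; z points along the fingers, y is the line along which they close (so a half turn about z gives the same grasp; the last joint's range is limited). The gripper opens to 85 mm and grips with 20 to 120 N. Pads are 22 mm wide; open, the fingers measure 114 mm over their backs; the gripper's body (76 mm by 85 mm) begins 54 mm behind the grasp point. The pads swing forward as they close: fully open they stand 13 mm farther back than shut.
Start: joints at [-1.158, 0.241, 0.005, 1.335, 0, 1.571], TCP at [0.201, -0.458, 0.253] pointing down, gripper open.
Joint ranges: [-2.72, 2.72], [-1.05, 1.87], [-1.09, 1.28], [-1.99, 2.15], [-1.42, 1.44], [-3.14, 3.14]. Speed limits (rad/s): [2.79, 2.79, 3.14, 3.14, 3.14, 3.14].

## Interface

Orientations are given as a unit quaternion [x, y, z, w].
In Python, from workcell import bot gives the robot as it stands.
- The arm moves only by the shell command python3 -m inch 'ROWS'. ROWS is JSON, one flat list of numbers, 7 for each row, row after row: the shift along the world's x, y, z in mm, then the turn, a rotation vector about the world's x, y, z in rad, then the opening in per cent of the stroke, from 0 (shut) to 100 (fully open). A call has 1 to 8 rows; each row is the pose to reach, as a shift and turn from the pose commanded when the call began; what a row does not reach only later rows make up. A row lasts 1/12 s, in which the tool goes at most 41.7 mm and 7.16 degrees, less where a joint would pass 70% of its speed; a pose out of reach is approached as far as the arm can. A call with a gripper value outside its range is refused whole. The fingers move at their own pace and stop on an object; the grip force is fixed at half the most. Time passes only in rows, so rows that repeat a pose let the fingers close. It gives the time, the measured TCP pose, the force, the opening and the grip force at its end, in the units of the state.
- bot.get_obs(): the state, without advancing time (a new reading comes with each control period).
- bot.camera(name): name is "side" or "top"; returns the picture (420x560x3 uint8, blue, green, red); there is no depth.
- bot.camera_info(name): a dict with "intrinsics" (3x3 intrinsics, pixels), "distortion" ([k1, k2, p1, p2, k3] as OpenCV has them; the pictures are not rectified), "camera_from_world" (4x4, takes a point from world to camera coordinates). Camera axes: x right, y down, z forward; pixel columns grow to the right and rows downward; lengths in m; the calibration is good to about 2 mm. A picture is of the moment at which its call begins. camera_info takes no time and is no camera call.
- bot.job_done(): hands the job in; it is judged then, once.
Trained networks look in the newest picture that a camera, given by its name, has taken for a name from the list of things; names that differ only in an ending like _2 or _b are one class to them, and where a whole thing is asked for, a point or a joint stands for the part that bears it (a point fixed in the world has none). Each returns a list of dicts, best first, with "confidence" (0 to 1); they miss things now and then, are a little off and sometimes report something else, mostly with a low value. They report only what shows in the picture. A call takes as long as a camera call. They do not tell look-alikes from the thing itself.
- bot.silhouettes(camera, target): "mask" (420x560 bool, what is visible of it) and "uv" ([column, row] in pixels, amid what is visible of it).
- bot.spot_point(camera, target): "uv" ([column, row] in pixels: a listed point, or the origin of a listed thing).
The state is a dict: "clock": time; "joint_pos": joint angles; "joint_vel": joint speeds; "tau": joint torques, N m; "eef_pos": TCP position; "tool_rot": TCP orientation; "ft_force": force on the tool from outside, world axes, zero at the start; "ft_torque": the same for the moment, N m; "grip_width": finger opening in m; "grasp_force": force on a finger pad.
Only numpy, scipy, OpenCV 4.12 (cv2) and the standard library are available. Lean on these libraries where they do the work, as an engineer would, in place of code of your own. Each camera call takes 0.05 s, during which the arm holds its last target. There are 200 camera calls.

## Task

Pick up the loading boat and, with its three ceramic fuses still aboard, slide it through the slot in the dry box's front plate until the whole trough is inside, and tip it there so that all three fuses drop onto the box's floor, without the boat ever touching the box. Then draw the empty boat out and set it down upright on its pad. Leave everything else on the bench where it is.

Things in the scene. Friction and masses are not known exactly. Their poses are not given: they have to be found in the camera images.
- boat: Loading boat, 181 mm long, steel with a black plastic grip. Origin: on the underside below the grip's centre; x from grip to trough, z up. Grip: block 50 (x) x 16 (y) x 36 (z) mm standing on the underside, centred on the origin. A neck 8 mm thick, axis 12 mm above the underside, runs 55 mm on to the trough. Stands level on the grip's foot and the trough's end walls. 100 to 180 g, heavier at the grip.
- trough (a point): Middle of the boat's trough: boat frame x = 118 mm, 6 mm above the underside. The trough spans boat x 80 to 156 mm, 44 mm wide, open above; end walls reach 0 to 20 mm above the underside. Its sides form a shallow V, rising at 25 degrees from 6 to 16 mm above the underside: fuses roll out to the side once the boat is rolled about its x axis past about 35 degrees, either way.
- boat_mid (a point): Middle of the boat's underside: boat frame x = 65 mm, axes as the boat.
- fuse1: One of three like tube fuses, white ceramic with steel end caps, 12 mm thick, 22 mm long, about 12 g; the three lie end to end along the bottom of the boat's trough. Origin at its centre, x along its length.
- fuse2: One of three like tube fuses, white ceramic with steel end caps, 12 mm thick, 22 mm long, about 12 g; the three lie end to end along the bottom of the boat's trough. Origin at its centre, x along its length.
- fuse3: One of three like tube fuses, white ceramic with steel end caps, 12 mm thick, 22 mm long, about 12 g; the three lie end to end along the bottom of the boat's trough. Origin at its centre, x along its length.
- box: Dry box, fixed, 160 (x) x 190 (y) x 139 (z) mm, closed all round: white front plate on its -x side (towards the robot), aluminium sides, clear roof and back. Walls 4 mm, floor 10 mm thick. Origin: centre of its underside; z up, x from the front plate inwards. The only opening is the slot in the front plate.
- slot (a point): Centre of the slot, on the outer face of the front plate: 80 mm in front of the box's origin and 74 mm above the bench. The slot is 72 mm wide (y) and 38 mm high (z, from 55 to 93 mm above the bench), through a plate 4 mm thick; axes as the box.
- pad: Grey pad fixed on the bench, 260 (x) x 150 (y) x 3 mm thick, on which the boat stands. Origin: centre of its underside.
- heatsink: Bystander: finned aluminium heatsink, 40 x 30 x 24 mm, near the middle of the bench. Origin under its centre.
- screwdriver: Bystander: screwdriver lying at the left side.
- spool: Bystander: grey spool, 52 mm across, 35 mm high, at the left side. Origin under its centre.
- multimeter: Bystander: grey multimeter lying flat, 150 x 75 x 44 mm, at the right side. Origin under its centre.
- flux: Bystander: small amber bottle, 44 mm across, 100 mm high, at the right side. Origin under its centre.
Things that resemble listed ones, but are neither listed nor needed, are in the scene too. Several things have the shape of the boat; the one meant has the colours described above.

How it is judged:
By the outcome, as a careful person would: the job done as asked, in the order asked, and still so for the second after the job is handed in, with the robot touching nothing.
It also fails if it takes over 72 s, if anything falls off the work surface, if the arm or the gripper's body presses on something with over 40 N, if the wrist force passes 120 N, or if a joint passes its speed limit or range.

## Working session

There is one attempt and no reset: what is moved stays moved. The work goes in short steps, Python scripts to look and compute and a shell command to move; the robot and the scene stay as the last step left them, time stands still between calls to the robot, and variables do not carry over. Pictures are saved under pics/ and viewed, at most 10 in all, crops included, and the job is handed in when it is done.

```bash
mkdir -p pics; ls
python3 - <<'E'
from workcell import bot
import cv2,numpy as np
for c in("side","top"):
    im=bot.camera(c); cv2.imwrite(f"pics/{c}0.png",im)
    i=bot.camera_info(c); print(c,np.round(i["intrinsics"],1).tolist(),np.round(i["distortion"],3),np.round(i["camera_from_world"],3).tolist())
    for t in("boat","box","pad","fuse1"):
        print(t,[(np.round(d["uv"]).tolist(),round(d["confidence"],2),int(d["mask"].sum())) for d in bot.silhouettes(c,t)])
    for t in("boat","trough","boat_mid","slot","box","pad","heatsink"):
        print(t,[(np.round(d["uv"],1).tolist(),round(d["confidence"],2)) for d in bot.spot_point(c,t)])
o=bot.get_obs();print(o)
E
```

```text
pics
side [[418.2, 0.0, 278.1], [0.0, 418.2, 203.6], [0.0, 0.0, 1.0]] [-0.097  0.     0.     0.     0.   ] [[-0.539, 0.842, 0.013, 0.283], [0.612, 0.402, -0.681, -0.301], [-0.579, -0.359, -0.732, 1.389], [0.0, 0.0, 0.0, 1.0]]
boat [([293.0, 179.0], 0.91, 577), ([172.0, 221.0], 0.73, 762), ([215.0, 159.0], 0.65, 566)]
box [([335.0, 285.0], 0.85, 10139)]
pad [([177.0, 232.0], 0.73, 3913)]
fuse1 [([160.0, 228.0], 0.36, 37)]
boat [([223.6, 141.0], 0.86), ([193.4, 207.3], 0.84), ([310.9, 159.2], 0.65)]
trough [([160.3, 232.6], 0.85), ([291.3, 186.3], 0.79), ([211.4, 165.9], 0.55)]
boat_mid [([177.4, 223.6], 0.86), ([215.0, 161.5], 0.71), ([425.5, 339.4], 0.49)]
slot []
box [([330.5, 303.2], 0.59)]
pad [([176.9, 229.4], 0.56)]
heatsink [([265.4, 223.1], 0.6), ([150.7, 237.6], 0.44)]
top [[546.8, 0.0, 278.9], [0.0, 546.8, 209.2], [0.0, 0.0, 1.0]] [0.012 0.    0.    0.    0.   ] [[-0.027, -1.0, 0.011, 0.012], [-0.997, 0.026, -0.079, 0.543], [0.079, -0.013, -0.997, 1.366], [0.0, 0.0, 0.0, 1.0]]
boat [([348.0, 131.0], 0.66, 756), ([376.0, 236.0], 0.65, 838), ([284.0, 258.0], 0.56, 741)]
box [(
[... 536 characters left out ...]
]
{'clock': 1.2, 'joint_pos': array([-1.15798807e+00,  2.40612054e-01,  4.98738107e-03,  1.33517174e+00,
       -1.52924407e-05,  1.57081024e+00]), 'joint_vel': array([ 0.00116461,  0.00027005,  0.0001171 ,  0.00166548,  0.00048973,
       -0.00118915]), 'tau': array([-4.57871502e-04, -3.72221482e+01,  2.52693790e+01,  1.51947326e-03,
        1.03486675e-04, -5.92103774e-06]), 'eef_pos': array([ 0.20058955, -0.45800488,  0.25329561]), 'tool_rot': array([ 9.78775610e-01,  2.04934879e-01, -7.49239097e-06,  1.52658922e-06]), 'ft_force': array([ 0.0628329 , -0.56953937, -0.61193194]), 'ft_torque': array([0.02445981, 0.00242269, 0.05079098]), 'grasp_force': 0.0, 'grip_width': 0.08533687439648728}
```

View pics/side0.png

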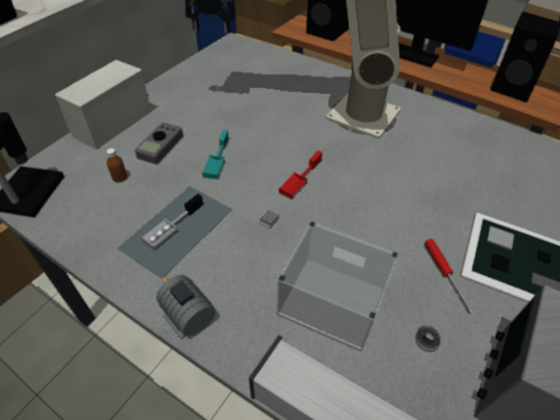

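View pics/top0.png

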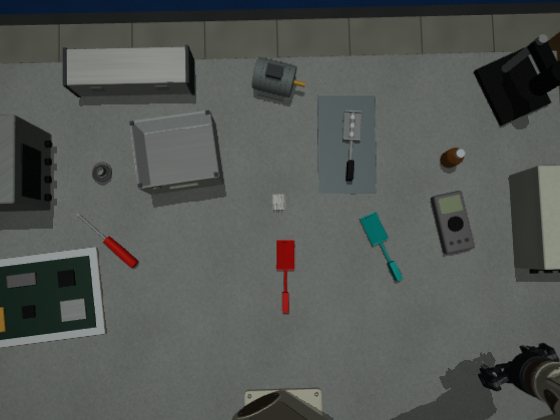

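The three boat-shaped things are:
- **Red:** side (300,173), top (286,277).
- **Teal:** side (216,155), top (381,246).
- **Steel with a black grip:** on the grey pad at side (177,222), top (351,145). It carries white fuses.

The steel one fits the description. The clear-roofed box is at side (335,285), top (177,150). I'll confirm the boat in an enlarged crop and read the box corners from it.

Run:
```python
import cv2,numpy as np
s=cv2.imread("pics/side0.png");t=cv2.imread("pics/top0.png")
def c(im,u,v,w,h): return cv2.resize(im[v:v+h,u:u+w],(400,300),interpolation=cv2.INTER_CUBIC)
m=np.vstack([np.hstack([c(s,120,180,120,90),c(t,300,95,120,90)]),np.hstack([c(s,260,210,160,150) if 0 else c(s,250,220,180,135),c(t,110,90,140,105)])])
cv2.imwrite("pics/crop1.png",m)
```

```text
(no output)
```

View pics/crop1.png

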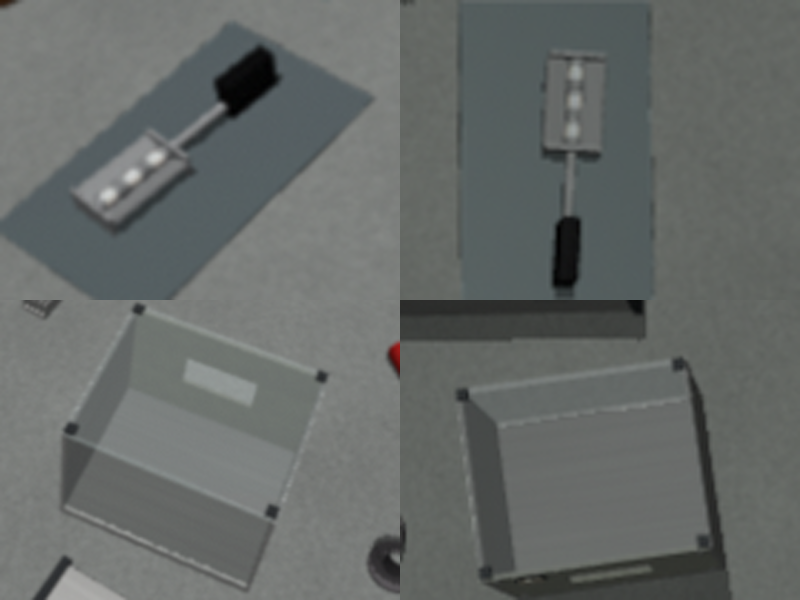

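The crop confirms the steel boat: black grip, three white fuses in the trough, standing on the grey pad. The box shows four dark roof corner marks and its slot near side (350,257). Next I'll fit the poses.

```bash
cat > h.py <<'E'
from workcell import bot
import cv2,numpy as np
from scipy.optimize import least_squares
from scipy.spatial.transform import Rotation as R
I={c:bot.camera_info(c) for c in("side","top")}
def proj(c,P):
    T=np.array(I[c]["camera_from_world"]);r,_=cv2.Rodrigues(T[:3,:3])
    return cv2.projectPoints(np.float64(P).reshape(-1,1,3),r,T[:3,3],np.array(I[c]["intrinsics"]),np.array(I[c]["distortion"]))[0][:,0]
def w(p,L):
    L=np.atleast_2d(L);c,s=np.cos(p[2]),np.sin(p[2])
    return np.c_[p[0]+c*L[:,0]-s*L[:,1],p[1]+s*L[:,0]+c*L[:,1],L[:,2]]
def fit(obs,p0,n=3):
    f=lambda p:np.concatenate([(proj(c,w(p,l(p) if callable(l) else l))-uv).ravel() for c,l,uv in obs])
    r=least_squares(f,p0,loss="soft_l1"); return r.x,np.round(r.fun.reshape(-1,2),1)
E
python3 - <<'E'
from h import *
F=np.array([[-1,-1],[-1,1],[1,1],[1,-1]])
mk=lambda p:np.c_[F[:,0]*(.08-p[3]),F[:,1]*(.095-p[3]),np.full(4,.138)]
sl=[[-.08,-.036,.093],[-.08,.036,.093],[-.08,-.036,.055],[-.08,.036,.055]]
box,res=fit([("side",mk,[[312.5,224],[394.9,254.6],[372.8,315],[282,278]]),("top",mk,[[216.4,174.4],[140.5,185.6],[131.7,123.3],[207.7,112.4]]),
 ("side",sl,[[334.6,247],[365.6,256.9],[332.8,257.3],[363,267.2]]),("side",[[.08,-.095,0],[.08,.095,0]],[[278.3,313.6],[361.2,349.2]])],[.6,.2,.1,.004])
print("box",box.round(4),"\n",res.tolist(),"slot",w(box,[-.08,0,.074]).round(4))
z=.003
boat,res=fit([("side",[[0,0,z],[.118,0,.006+z],[.065,0,z]],[[193.4,207.3],[160.3,232.6],[177.4,223.6]]),
 ("top",[[0,0,z],[.118,0,.006+z],[.065,0,z]],[[352,169.7],[350.3,123.5],[348.2,147.5]]),
 ("top",[[.156,.022,.02+z],[.156,-.022,.02+z],[.08,.022,.02+z],[.08,-.022,.02+z]],[[345.6,110],[362.1,110.9],[343.5,140.9],[360,141.5]])],[.6,-.1,0])
print("boat",boat.round(4),"\n",res.tolist())
print(proj("side",w(boat,[0,0,.039])),proj("top",w(boat,[0,0,.039])))
o=bot.get_obs();print(R.from_quat(o["tool_rot"]).as_matrix().round(3).tolist())
E
```

```text
box [0.6838 0.2412 0.1187 0.0057] 
 [[-0.2, -0.3], [-0.1, -0.5], [-0.3, -0.0], [-0.1, -0.3], [-0.5, -0.4], [-0.9, -0.7], [-0.1, -0.7], [-0.5, -0.4], [-0.0, -3.2], [0.8, -1.2], [-0.2, -3.1], [0.5, -1.2], [-1.3, 0.5], [0.5, 1.8]] slot [[0.6044 0.2317 0.074 ]]
boat [ 0.6368 -0.1891 -0.0686] 
 [[0.7, 0.2], [-0.2, 1.5], [-1.3, -1.0], [-2.1, 2.3], [1.4, 3.0], [2.5, -0.3], [-1.2, 0.4], [-0.7, 0.2], [-0.1, -1.4], [0.6, -1.2]]
[[192.2408744  197.95583223]] [[351.91739121 169.86531366]]
[[0.916, 0.401, -0.0], [0.401, -0.916, -0.0], [-0.0, -0.0, -1.0]]
```

```bash
cat >> h.py <<'E'
def boxp(x0,x1,y0,y1,z0,z1):
    c=[[a,b,d] for a in(x0,x1) for b in(y0,y1) for d in(z0,z1)]
    return [(c[i],c[j]) for i in range(8) for j in range(i) if sum(u!=v for u,v in zip(c[i],c[j]))==1]
BOX=boxp(-.08,.08,-.095,.095,0,.139)+boxp(-.08,-.076,-.036,.036,.055,.093)
def boatw(z): return boxp(-.025,.025,-.008,.008,z,z+.036)+boxp(.08,.156,-.022,.022,z,z+.02)
def panel(im,c,items,u,v,wd,ht,W=400,H=300):
    k=W/wd; p=cv2.resize(im[v:v+ht,u:u+wd],(W,H),interpolation=cv2.INTER_CUBIC)
    for P,E in items:
        for a,b in E:
            q=(proj(c,w(P,[a,b]))-[u,v]+.5)*k-.5
            cv2.line(p,*[tuple(int(round(t)) for t in r) for r in q],(0,255,255),1,cv2.LINE_AA)
    return p
E
python3 - <<'E'
from h import *
s=cv2.imread("pics/side0.png");t=cv2.imread("pics/top0.png")
B=[.6838,.2412,.1187];b=[.6368,-.1891,-.0686]
it=[(B,BOX),(b,boatw(.003))]
m=np.vstack([np.hstack([panel(s,"side",it,120,180,120,90),panel(t,"top",it,300,95,120,90)]),np.hstack([panel(s,"side",it,250,220,180,135),panel(t,"top",it,110,90,140,105)])])
cv2.imwrite("pics/ov1.png",m)
E
```

```text
(no output)
```

View pics/ov1.png

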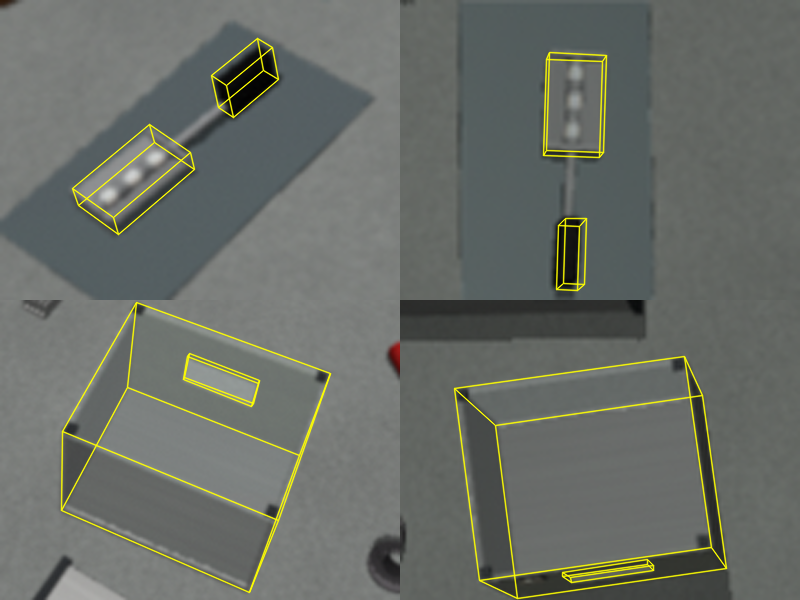

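Run:
```python
from h import *
z=.003
# grip top centre in the crops: top (566,253)/, side overlay shift small
boat,res=fit([("top",[[.156,.022,.02+z],[.156,-.022,.02+z],[.08,.022,.02+z],[.08,-.022,.02+z],[0,0,.036+z]],[[345.6,110],[362.1,110.9],[343.5,140.9],[360,141.5],[349.8,170.7]]),
 ("side",[[0,0,z],[.118,0,.006+z]],[[193.4,207.3],[160.3,232.6]])],[.6,-.1,0])
print("boat",boat.round(4),"\n",res.tolist())
o=bot.get_obs(); p=boat
# desired tool: z down, y = boat y direction (or -)
cur=R.from_quat(o["tool_rot"])
for s in(1,-1):
    y=s*np.array([-np.sin(p[2]),np.cos(p[2]),0]);zz=np.array([0,0,-1.]);x=np.cross(y,zz)
    print(s,(R.from_matrix(np.c_[x,y,zz])*cur.inv()).as_rotvec().round(3))
print((w(p,[0,0,.033])[0]-o["eef_pos"]).round(4)*1000)
```

```text
boat [ 0.6354 -0.1864 -0.1003] 
 [[-0.3, 0.8], [0.2, 1.1], [-0.1, -1.0], [0.5, -0.4], [1.1, -0.3], [1.8, 0.3], [-0.0, 0.9]]
1 [0.    0.    2.629]
-1 [ 0.    -0.    -0.513]
[ 434.8  271.6 -220.3]
```

```bash
python3 -m inch '[145,90,0,0,0,0.9,100,145,90,0,0,0,0.9,100,145,90,0,0,0,0.9,100,145,90,0,0,0,0.9,100,145,90,0,0,0,0.9,100,145,90,0,0,0,0.9,100,145,90,0,0,0,0.9,100,145,90,0,0,0,0.9,100]'; python3 -m inch '[145,90,0,0,0,0.9,100,145,90,0,0,0,0.9,100,145,90,0,0,0,0.9,100,145,90,0,0,0,0.9,100,145,90,0,0,0,0.9,100,145,90,0,0,0,0.9,100,145,90,0,0,0,0.9,100,145,90,0,0,0,0.9,100]'; python3 -m inch '[145,92,-100,0,0,0.829,100,145,92,-100,0,0,0.829,100,145,92,-100,0,0,0.829,100,145,92,-100,0,0,0.829,100,145,92,-100,0,0,0.829,100,145,92,-100,0,0,0.829,100,145,92,-100,0,0,0.829,100,145,92,-100,0,0,0.829,100]'; python3 -c "
from workcell import bot
print(bot.get_obs()['joint_pos'].round(3))"
```

```text
clock: 1.87
eef_pos: [0.3461, -0.3676, 0.2532]
tool_rot: [0.791, 0.612, -0.0, -0.0]
ft_force: [-0.1, 0.2, 0.5]
grip_width: 0.0853
grasp_force: 0.0
clock: 2.53
eef_pos: [0.4908, -0.2778, 0.253]
tool_rot: [0.447, 0.894, -0.0, -0.0]
ft_force: [0.4, -0.2, 0.1]
grip_width: 0.0853
grasp_force: 0.0
clock: 3.2
eef_pos: [0.6355, -0.1858, 0.1521]
tool_rot: [0.051, 0.999, 0.0, -0.001]
ft_force: [0.2, -1.2, 0.9]
grip_width: 0.0853
grasp_force: 0.0
[-0.284  0.619  0.321  1.274 -0.    -0.183]
```

```bash
python3 -m inch '[0,0,-35,0,0,0,60,0,0,-70,0,0,0,45,0,0,-95,0,0,0,45,0,0,-109,0,0,0,45,0,0,-119,0,0,0,45,0,0,-119,0,0,0,45,0,0,-119,0,0,0,40,0,0,-119,0,0,0,35]'
python3 - <<'E'
from h import *
s=bot.camera("side");t=bot.camera("top")
m=np.hstack([panel(s,"side",[],120,160,120,90),panel(t,"top",[],290,95,120,90)])
cv2.imwrite("pics/g1.png",m)
E
```

```text
clock: 3.87
eef_pos: [0.6368, -0.1867, 0.0362]
tool_rot: [0.051, 0.999, -0.0, 0.002]
ft_force: [0.6, -0.2, 0.7]
grip_width: 0.03
grasp_force: 0.0
```

View pics/g1.png

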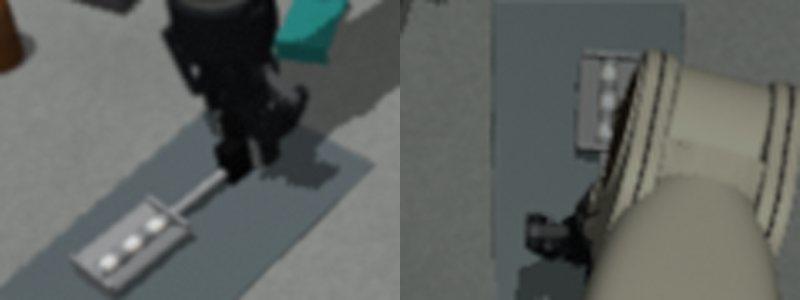

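The open fingers straddle the black grip at side panel (235,160), and the fuses are still aboard. I'll close now.

```bash
python3 -m inch '[0,0,0,0,0,0,28,0,0,0,0,0,0,22,0,0,0,0,0,0,18,0,0,0,0,0,0,14,0,0,0,0,0,0,8,0,0,0,0,0,0,0,0,0,0,0,0,0,0,0,0,0,0,0,0,0]'; python3 -m inch '[0,0,0,0,0,0,0,0,0,0,0,0,0,0,0,0,3,0,0,0,0,0,0,7,0,0,0,0,0,0,12,0,0,0,0,0,0,18,0,0,0,0,0,0,24,0,0,0,0,0,0,30,0,0,0,0]'
python3 - <<'E'
from h import *
s=bot.camera("side");t=bot.camera("top")
o=bot.get_obs();print(o["eef_pos"],o["tool_rot"],o["ft_force"])
r=R.from_quat(o["tool_rot"]).as_matrix()
x,y=o["eef_pos"][:2]; b=[x,y,np.arctan2(-r[0,1],r[1,1])];print(b)
z=o["eef_pos"][2]-.030
print([(n,np.round(d["uv"],1).tolist(),round(d["confidence"],2)) for n in("trough","boat","fuse1") for d in bot.spot_point("side",n)])
print("pred trough",proj("side",w(b,[.118,0,z+.006])), proj("top",w(b,[.118,0,z+.006])))
m=np.hstack([panel(s,"side",[(b,boatw(z))],110,160,120,90),panel(t,"top",[(b,boatw(z))],290,95,120,90)])
cv2.imwrite("pics/g2.png",m)
E
```

```text
clock: 4.63
eef_pos: [0.6362, -0.1861, 0.0354]
tool_rot: [0.05, 0.999, -0.0, 0.001]
ft_force: [-0.7, -0.4, 6.2]
grip_width: 0.0153
grasp_force: 59.1
clock: 5.3
eef_pos: [0.6356, -0.186, 0.0649]
tool_rot: [0.05, 0.999, 0.0, -0.0]
ft_force: [0.7, -0.5, -0.7]
grip_width: 0.015
grasp_force: 58.5
[ 0.63665059 -0.1863288   0.06608807] [ 4.98889492e-02  9.98753667e-01 -3.43930099e-04  1.44463273e-03] [ 0.48512682  0.17241147 -1.51162517]
[np.float64(0.6366505888771418), np.float64(-0.18632879873020386), np.float64(-0.09982023729220882)]
[('trough', [212.1, 166.9], 0.9), ('trough', [294.6, 187.0], 0.79), ('trough', [160.2, 224.0], 0.74), ('trough', [331.0, 301.7], 0.5), ('boat', [313.7, 161.8], 0.96), ('boat', [194.5, 202.9], 0.81), ('boat', [223.8, 139.0], 0.63), ('fuse1', [165.2, 221.4], 0.59), ('fuse1', [156.0, 223.5], 0.5), ('fuse1', [146.8, 229.6], 0.5)]
pred trough [[157.29214434 225.18538269]] [[353.91088378 123.69512557]]
```

View pics/g2.png

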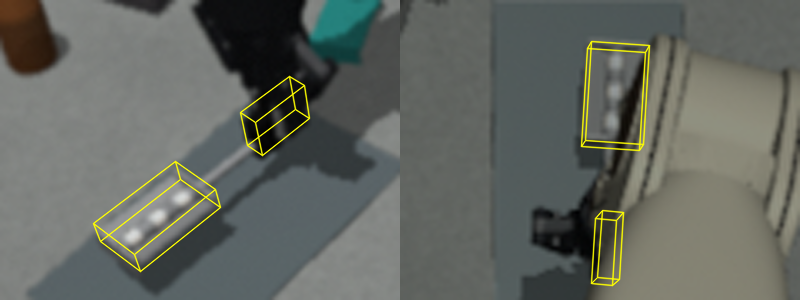

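```bash
python3 -m inch '[0,0,4,0,0,0,0,-2,0,10,0,0,0,0,-6,0,18,0,0,0,0,-14,0,28,0,0,0,0,-24,0,38,0,0,0,0,-36,0,47,0,0,0,0,-48,0,53,0,0,0,0,-60,0,55,0,0,0,0]'
python3 -m inch '[-12,0,0,0,0,0,0,-24,0,0,0,0,0,0,-36,0,0,0,0,0,0,-48,0,0,0,0,0,0,-60,0,0,0,0,0,0,-72,0,0,0,0,0,0,-84,0,0,0,0,0,0,-96,0,0,0,0,0,0]'
python3 -m inch '[-12,0,0,0,0,0,0,-24,0,0,0,0,0,0,-36,0,0,0,0,0,0,-46,2,0,0,0,0,0,-54,6,0,0,0,0,0,-59,12,0,0,0,0,0,-61,22,0,0,0,0,0,-61,34,0,0,0,0,0]'
python3 -m inch '[0,12,0,0,0,0.009,0,0,24,0,0,0,0.018,0,0,36,0,0,0,0.027,0,0,48,0,0,0,0.036,0,0,60,0,0,0,0.045,0,0,72,0,0,0,0.054,0,0,84,0,0,0,0.062,0,0,96,0,0,0,0.07,0]'
python3 -m inch '[0,12,0,0,0,0.009,0,0,24,0,0,0,0.018,0,0,36,0,0,0,0.027,0,0,48,0,0,0,0.036,0,0,60,0,0,0,0.045,0,0,72,0,0,0,0.054,0,0,84,0,0,0,0.062,0,0,96,0,0,0,0.07,0]'
python3 -m inch '[0,12,0,0,0,0.009,0,0,24,0,0,0,0.018,0,0,36,0,0,0,0.027,0,0,48,0,0,0,0.036,0,0,60,0,0,0,0.045,0,0,72,0,0,0,0.054,0,0,84,0,0,0,0.062,0,0,96,0,0,0,0.07,0]'
python3 -m inch '[0,12,0,0,0,0.002,0,0,24,-3,0,0,0.004,0,0,36,-7,0,0,0.006,0,0,48,-11,0,0,0.008,0,0,58,-15,0,0,0.008,0,0,66,-19,0,0,0.008,0,0,71,-23,0,0,0.008,0,0,74,-26,0,0,0.008,0]'
python3 - <<'E'
from h import *
s=bot.camera("side");t=bot.camera("top")
o=bot.get_obs();print(o["clock"],o["eef_pos"],o["ft_force"],o["grip_width"],o["joint_pos"].round(2))
r=R.from_quat(o["tool_rot"]).as_matrix()
x,y=o["eef_pos"][:2]; b=[x,y,np.arctan2(-r[0,1],r[1,1])];print(b)
B=[.6838,.2412,.1187]
z=o["eef_pos"][2]-.031
it=[(b,boatw(z)),(B,BOX)]
m=np.hstack([panel(s,"side",it,280,180,120,135,400,450),panel(t,"top",it,110,120,120,135,400,450)])
cv2.imwrite("pics/i1.png",m)
E
```

```text
clock: 6.22
eef_pos: [0.5754, -0.1863, 0.122]
tool_rot: [0.05, 0.999, -0.0, 0.002]
ft_force: [0.1, -0.2, -2.4]
grip_width: 0.015
grasp_force: 58.5
clock: 6.88
eef_pos: [0.4786, -0.1861, 0.1206]
tool_rot: [0.05, 0.999, -0.0, 0.001]
ft_force: [-1.1, 0.2, -1.4]
grip_width: 0.0151
grasp_force: 58.5
clock: 7.55
eef_pos: [0.4183, -0.1514, 0.1198]
tool_rot: [0.05, 0.999, -0.0, 0.0]
ft_force: [-0.3, 0.6, -1.2]
grip_width: 0.0151
grasp_force: 58.5
clock: 8.22
eef_pos: [0.4188, -0.0545, 0.1196]
tool_rot: [0.014, 1.0, 0.0, 0.0]
ft_force: [-0.7, -0.1, -1.8]
grip_width: 0.0147
grasp_force: 58.5
clock: 8.88
eef_pos: [0.4186, 0.0415, 0.1196]
tool_rot: [-0.021, 1.0, 0.0, 0.0]
ft_force: [0.1, 0.1, -1.8]
grip_width: 0.0149
grasp_force: 58.5
clock: 9.55
eef_pos: [0.4184, 0.1376, 0.1196]
tool_rot: [-0.056, 0.998, 0.0, 0.0]
ft_force: [-0.3, 0.7, -1.5]
grip_width: 0.0149
grasp_force: 58.5
clock: 10.22
eef_pos: [0.4183, 0.2106, 0.0926]
tool_rot: [-0.059, 0.998, -0.0, -0.0]
ft_force: [-0.2, -0.3, -1.2]
grip_width: 0.0152
grasp_force: 58.6
10.3167 [0.41809025 0.21002317 0.09251878] [ 0.37158746 -0.133936   -2.71066054] 0.014926579197484833 [ 0.47  0.32 -0.34  0.91 -0.    0.35]
[np.float64(0.41809024971884506), np.float64(0.21002317350383665), np.float64(0.11860518775719729)]
```

View pics/i1.png

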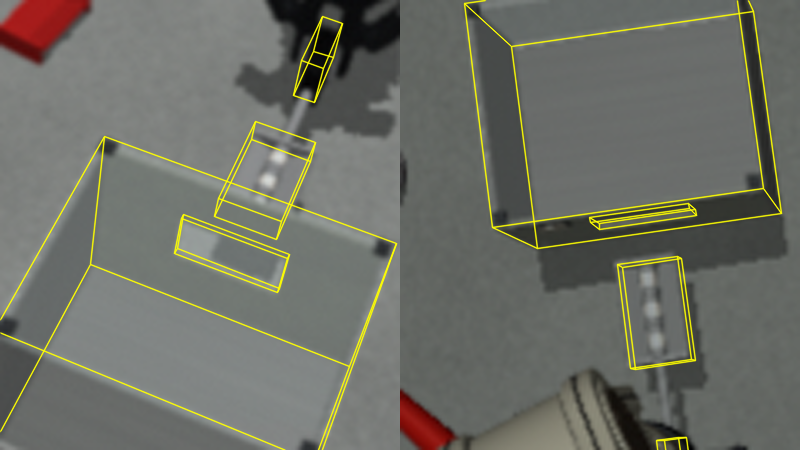

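The overlay fits: boat at side panel (265,180), pointing at the slot at (232,253), with the fuses aboard. I'll raise it 2 mm, check its pitch and height numerically, then insert.

```bash
python3 -m inch '[0,0,1,0,0,0,0,0,0,2,0,0,0,0,1,0,2,0,0,0,0,3,0,2,0,0,0,0,6,1,2,0,0,0,0,8,1,2,0,0,0,0,9,1,2,0,0,0,0,9,1,2,0,0,0,0]'
python3 - <<'E'
from h import *
bot.camera("side");bot.camera("top")
o=bot.get_obs();p=o["eef_pos"];print(p,R.from_quat(o["tool_rot"]).as_matrix().round(3).tolist())
b=[p[0],p[1],.1187]
for n,L in(("trough",[.118,0,.006+p[2]-.031]),("boat_mid",[.065,0,p[2]-.031])):
  P=w(b,L)
  for c in("side","top"):
    q=proj(c,P)[0]; print(n,c,q.round(1),[(np.round(d["uv"]-q,1).tolist(),round(d["confidence"],2)) for d in bot.spot_point(c,n) if np.hypot(*(d["uv"]-q))<12])
for c in("side","top"):
  print(c,"slot",proj(c,w([.6838,.2412,.1187],[-.08,0,.074]))[0].round(1),[(np.round(d["uv"],1).tolist(),round(d["confidence"],2)) for d in bot.spot_point(c,"slot")])
  print([(np.round(d["uv"]).tolist(),round(d["confidence"],2)) for d in bot.silhouettes(c,"fuse1")])
E
```

```text
clock: 10.98
eef_pos: [0.428, 0.211, 0.0953]
tool_rot: [-0.059, 0.998, 0.0, 0.0]
ft_force: [0.6, 0.6, -0.6]
grip_width: 0.0149
grasp_force: 58.6
[0.42756027 0.21090638 0.09522885] [[-0.993, -0.118, -0.0], [-0.118, 0.993, -0.0], [0.0, -0.0, -1.0]]
trough side [357.8 236.6] [([1.2, 2.0], 0.6)]
trough top [186.1 209.6] [([-4.9, -1.1], 0.71)]
boat_mid side [364.5 222.3] [([-0.8, 1.5], 0.57)]
boat_mid top [189.3 231.2] [([-2.2, -0.3], 0.88)]
side slot [349.1 254.9] []
[]
top slot [182.7 185.2] [([181.3, 185.1], 0.8), ([189.9, 229.9], 0.18)]
[([182.0, 201.0], 0.58), ([186.0, 208.0], 0.41)]
```

```bash
python3 -m inch '[3,0.4,0.5,0,0,0,0,8,1,1,0,0,0,0,14,1.7,1,0,0,0,0,20,2.4,1,0,0,0,0,27,3.2,1,0,0,0,0,34,4.0,1,0,0,0,0,41,4.9,1,0,0,0,0,48,5.7,1,0,0,0,0]'
python3 -m inch '[7,0.8,0,0,0,0,0,14,1.7,0,0,0,0,0,21,2.5,0,0,0,0,0,28,3.3,0,0,0,0,0,35,4.2,0,0,0,0,0,42,5,0,0,0,0,0,49,5.8,0,0,0,0,0,55,6.5,0,0,0,0,0]'
python3 -m inch '[4,0.5,0,0,0,0,0,7,0.8,0,0,0,0,0,8,0.9,0,0,0,0,0,8,0.9,0,0,0,0,0]'
python3 - <<'E'
from h import *
s=bot.camera("side");t=bot.camera("top")
o=bot.get_obs();p=o["eef_pos"];print(p,o["ft_force"],o["ft_torque"],o["joint_pos"].round(2))
b=[*p[:2],.1187];B=[.6838,.2412,.1187]
it=[(b,boatw(p[2]-.031)),(B,BOX)]
cv2.imwrite("pics/i2.png",np.hstack([panel(s,"side",it,280,180,120,135,400,450),panel(t,"top",it,110,120,120,135,400,450)]))
E
```

```text
clock: 12.15
eef_pos: [0.4764, 0.2168, 0.0962]
tool_rot: [-0.059, 0.998, -0.0, -0.0]
ft_force: [0.8, -0.2, -1.4]
grip_width: 0.0148
grasp_force: 58.6
clock: 12.82
eef_pos: [0.5314, 0.2233, 0.0963]
tool_rot: [-0.059, 0.998, 0.0, 0.0]
ft_force: [0.5, -0.9, -1.2]
grip_width: 0.0151
grasp_force: 58.6
clock: 13.15
eef_pos: [0.5386, 0.2241, 0.0962]
tool_rot: [-0.059, 0.998, -0.0, -0.0]
ft_force: [0.6, -0.2, -1.6]
grip_width: 0.0151
grasp_force: 58.6
[0.53825538 0.22404633 0.09624791] [ 0.79833847 -0.37323365 -1.78661043] [-0.036476    0.09565724 -0.0047566 ] [ 0.39  0.51 -0.02  1.04  0.    0.28]
```

View pics/i2.png

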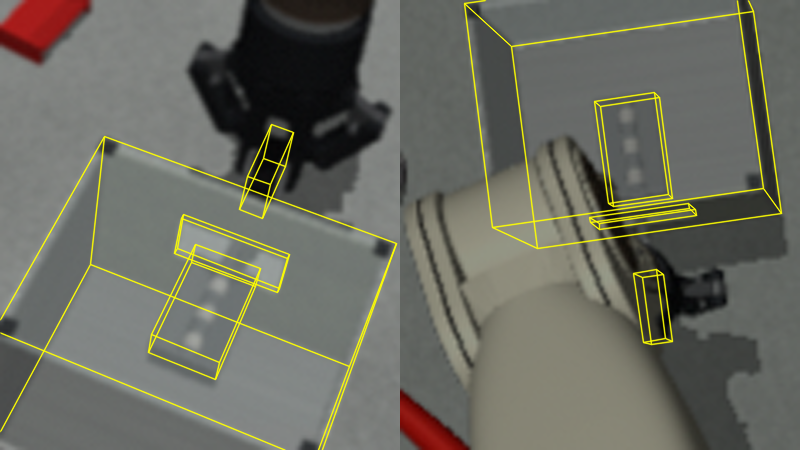

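The trough is fully inside at side panel (205,310), with the three fuses aboard and clear of the slot. Next I'll tip it about the neck.

```bash
python3 -m inch '[0.2,-1.5,0,0.079,0.0095,0,0,0.4,-3,-0.2,0.159,0.019,0,0,0.5,-4.5,-0.5,0.238,0.028,0,0,0.7,-5.9,-1,0.318,0.038,0,0,0.9,-7.4,-1.5,0.397,0.047,0,0,1,-8.7,-2.1,0.477,0.057,0,0,1.2,-10,-2.9,0.556,0.066,0,0,1.3,-11.3,-3.8,0.636,0.076,0,0]'
python3 - <<'E'
from h import *
o=bot.get_obs();p=o["eef_pos"];print(p,o["ft_force"],o["joint_pos"].round(2),R.from_quat(o["tool_rot"]).as_matrix().round(3).tolist())
E
```

```text
clock: 13.92
eef_pos: [0.54, 0.2125, 0.0932]
tool_rot: [-0.056, 0.947, 0.316, -0.018]
ft_force: [-0.6, 0.1, -1.9]
grip_width: 0.0149
grasp_force: 58.8
[0.54003413 0.21245993 0.09324591] [-0.57277669  0.10596205 -1.94682169] [ 0.08  0.55 -0.14  0.91  0.64 -0.05] [[-0.993, -0.095, -0.07], [-0.118, 0.794, 0.596], [-0.001, 0.6, -0.8]]
```

```bash
python3 -m inch '[0.1,-1.2,-0.9,0.079,0.0095,0,0,0.3,-2.2,-2,0.159,0.019,0,0,0.4,-3.3,-3.1,0.238,0.028,0,0,0.5,-4.2,-4.3,0.318,0.038,0,0,0.6,-5,-5.6,0.397,0.047,0,0,0.7,-5.7,-6.9,0.477,0.057,0,0,0.7,-5.7,-6.9,0.477,0.057,0,0,0.7,-5.7,-6.9,0.477,0.057,0,0]'
python3 -m inch '[0,0,0,0,0,0,0,0,0,0,0,0,0,0,0,0,0,0,0,0,0,0,0,0,0,0,0,0,0,0,0,0,0,0,0]'
python3 - <<'E'
from h import *
s=bot.camera("side");t=bot.camera("top")
o=bot.get_obs();p=o["eef_pos"];print(p,o["ft_force"],o["joint_pos"].round(2),R.from_quat(o["tool_rot"]).as_matrix().round(3).tolist())
cv2.imwrite("pics/t1.png",np.hstack([panel(s,"side",[],265,195,120,135,400,450),panel(t,"top",[],120,100,120,135,400,450)]))
E
```

```text
clock: 14.58
eef_pos: [0.5403, 0.2065, 0.0841]
tool_rot: [-0.049, 0.846, 0.53, -0.033]
ft_force: [0.7, -0.3, -1.3]
grip_width: 0.0147
grasp_force: 59.0
clock: 15.0
eef_pos: [0.5407, 0.2075, 0.0865]
tool_rot: [-0.051, 0.846, 0.53, -0.031]
ft_force: [-0.5, 0.2, -1.3]
grip_width: 0.015
grasp_force: 59.0
[0.54066101 0.20733145 0.08615713] [-0.46904541 -0.57192601 -0.84185579] [-0.08  0.78 -0.07  1.1   1.08 -0.43] [[-0.993, -0.052, -0.107], [-0.119, 0.432, 0.894], [-0.0, 0.9, -0.435]]
```

View pics/t1.png

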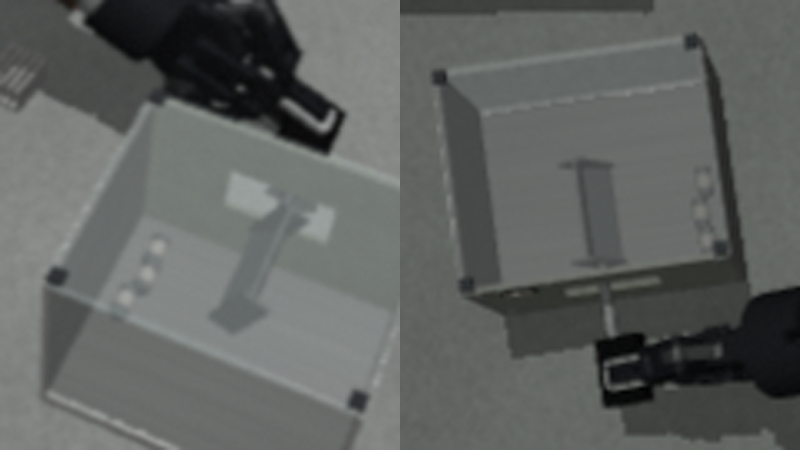

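All three fuses lie on the box floor, at side panel (140,270) and top panel (703,210), and the trough is empty. I'll roll back and check before drawing the boat out.

```bash
python3 -m inch '[-0.1,0.7,1.3,-0.079,-0.0095,0,0,-0.2,1.5,2.6,-0.159,-0.019,0,0,-0.3,2.4,3.8,-0.238,-0.028,0,0,-0.4,3.5,4.9,-0.318,-0.038,0,0,-0.5,4.5,6,-0.397,-0.047,0,0,-0.7,5.7,6.9,-0.477,-0.057,0,0,-0.8,7,7.8,-0.556,-0.066,0,0,-1,8.3,8.6,-0.636,-0.076,0,0]'
python3 -m inch '[-0.1,1.3,0.6,-0.079,-0.0095,0,0,-0.3,2.8,1.1,-0.159,-0.019,0,0,-0.5,4.2,1.6,-0.238,-0.028,0,0,-0.7,5.7,1.9,-0.318,-0.038,0,0,-0.9,7.2,2.1,-0.397,-0.047,0,0,-1,8.7,2.1,-0.477,-0.057,0,0,-1,8.7,2.1,-0.477,-0.057,0,0,-1,8.7,2.1,-0.477,-0.057,0,0]'
```

```text
clock: 15.77
eef_pos: [0.5396, 0.2153, 0.095]
tool_rot: [-0.057, 0.97, 0.236, -0.014]
ft_force: [-0.1, -0.5, -1.4]
grip_width: 0.0149
grasp_force: 59.0
clock: 16.43
eef_pos: [0.538, 0.2254, 0.0962]
tool_rot: [-0.06, 0.998, 0.001, -0.0]
ft_force: [-0.3, -1.2, -1.4]
grip_width: 0.0148
grasp_force: 59.0
```

```bash
python3 -m inch '[-4,-0.6,0,0,0,0,0,-10,-1.5,0,0,0,0,0,-18,-2.6,0,0,0,0,0,-27,-3.8,0,0,0,0,0,-36,-5,0,0,0,0,0,-45,-6,0,0,0,0,0,-54,-7,0,0,0,0,0,-63,-8,0,0,0,0,0]'
python3 -m inch '[-9,-1.1,0,0,0,0,0,-18,-2.1,0,0,0,0,0,-27,-3.2,0,0,0,0,0,-36,-4.3,0,0,0,0,0,-45,-5.4,0,0,0,0,0,-52,-6.2,0,0,0,0,0,-56,-6.6,0,0,0,0,0,-57,-6.6,0,0,0,0,0]'
python3 -m inch '[0,0,4,0,0,0,0,0,-2,9,0,0,0,0,0,-7,15,0,0,0,0,0,-15,20,0,0,0,0,0,-26,24,0,0,0,0,0,-40,26,0,0,0,0,0,-55,26,0,0,0,0,0,-70,26,0,0,0,0]'
python3 -m inch '[0,-15,0,0,0,-0.014,0,0,-30,0,0,0,-0.028,0,0,-45,0,0,0,-0.042,0,0,-60,0,0,0,-0.056,0,0,-75,0,0,0,-0.07,0,0,-90,0,0,0,-0.084,0,0,-105,0,0,0,-0.098,0,0,-120,0,0,0,-0.11,0]'
python3 -m inch '[0,-15,0,0,0,-0.014,0,0,-30,0,0,0,-0.028,0,0,-45,0,0,0,-0.042,0,0,-60,0,0,0,-0.056,0,0,-75,0,0,0,-0.07,0,0,-90,0,0,0,-0.084,0,0,-105,0,0,0,-0.098,0,0,-120,0,0,0,-0.109,0]'
python3 -m inch '[0,-15,0,0,0,0,0,0,-30,0,0,0,0,0,0,-45,0,0,0,0,0,0,-58,0,0,0,0,0,0,-70,0,0,0,0,0,0,-79,0,0,0,0,0,0,-84,0,0,0,0,0,0,-86,0,0,0,0,0]'
python3 -m inch '[5,0,0,0,0,0,0,15,0,0,0,0,0,0,28,0,0,0,0,0,0,42,0,0,0,0,0,0,57,0,0,0,0,0,0,72,0,0,0,0,0,0,87,0,0,0,0,0,0,102,0,0,0,0,0,0]'
python3 -m inch '[15,0,0,0,0,0,0,30,0,0,0,0,0,0,45,0,0,0,0,0,0,60,0,0,0,0,0,0,75,0,0,0,0,0,0,90,0,0,0,0,0,0,102,0,0,0,0,0,0,110,0,0,0,0,0,0]'
```

```text
clock: 17.1
eef_pos: [0.4745, 0.2155, 0.0963]
tool_rot: [-0.059, 0.998, 0.0, -0.0]
ft_force: [0.3, -0.4, -1.9]
grip_width: 0.0151
grasp_force: 59.0
clock: 17.77
eef_pos: [0.4177, 0.2094, 0.0963]
tool_rot: [-0.059, 0.998, -0.0, -0.0]
ft_force: [0.5, -0.4, -1.0]
grip_width: 0.0147
grasp_force: 59.0
clock: 18.43
eef_pos: [0.4188, 0.138, 0.1229]
tool_rot: [-0.059, 0.998, -0.0, 0.0]
ft_force: [-0.4, -0.0, -1.2]
grip_width: 0.0148
grasp_force: 59.0
clock: 19.1
eef_pos: [0.4183, 0.0177, 0.1227]
tool_rot: [-0.003, 1.0, -0.0, 0.0]
ft_force: [0.4, -0.2, -1.0]
grip_width: 0.0149
grasp_force: 59.0
clock: 19.77
eef_pos: [0.418, -0.1022, 0.1227]
tool_rot: [0.051, 0.999, -0.0, 0.0]
ft_force: [0.7, 0.3, -1.0]
grip_width: 0.015
grasp_force: 59.1
clock: 20.43
eef_pos: [0.4184, -0.1874, 0.1224]
tool_rot: [0.051, 0.999, -0.0, 0.0]
ft_force: [0.9, -0.0, -2.1]
grip_width: 0.015
grasp_force: 59.1
clock: 21.1
eef_pos: [0.5224, -0.1854, 0.1222]
tool_rot: [0.049, 0.999, 0.0, 0.0]
ft_force: [0.1, 0.3, -1.4]
grip_width: 0.0147
grasp_force: 59.1
clock: 21.77
eef_pos: [0.6328, -0.185, 0.1217]
tool_rot: [0.049, 0.999, 0.0, 0.0]
ft_force: [-0.9, 0.6, -1.3]
grip_width: 0.0147
grasp_force: 59.0
```

```bash
python3 -m inch '[2,0,-8,0,0,0,0,4,0,-20,0,0,0,0,4,0,-34,0,0,0,0,4,0,-48,0,0,0,0,4,0,-61,0,0,0,0,4,0,-72,0,0,0,0,4,0,-79,0,0,0,0,4,0,-82,0,0,0,0]'
python3 -m inch '[0,0,-1,0,0,0,0,0,0,-2,0,0,0,0,0,0,-3,0,0,0,0,0,0,-3,0,0,0,0]'
```

```text
clock: 22.43
eef_pos: [0.6332, -0.1859, 0.038]
tool_rot: [0.05, 0.999, 0.0, -0.002]
ft_force: [-0.1, 0.0, -1.5]
grip_width: 0.0151
grasp_force: 59.0
clock: 22.77
eef_pos: [0.6351, -0.1867, 0.038]
tool_rot: [0.05, 0.999, -0.0, 0.001]
ft_force: [-0.1, 0.5, -1.2]
grip_width: 0.0147
grasp_force: 59.0
```

```bash
python3 -m inch '[0,0,-0.7,0,0,0,0,0,0,-1.4,0,0,0,0,0,0,-2,0,0,0,0,0,0,-2,0,0,0,0]'
python3 -m inch '[0,0,-0.4,0,0,0,0,0,0,-0.8,0,0,0,0,0,0,-0.8,0,0,0,0,0,0,-0.8,0,0,0,0]'
```

```text
clock: 23.1
eef_pos: [0.6348, -0.1865, 0.0355]
tool_rot: [0.05, 0.999, -0.0, 0.0]
ft_force: [-0.0, 1.1, -1.2]
grip_width: 0.0145
grasp_force: 59.3
clock: 23.43
eef_pos: [0.6348, -0.1866, 0.0355]
tool_rot: [0.05, 0.999, -0.0, 0.0]
ft_force: [-2.5, 0.2, 5.6]
grip_width: 0.0147
grasp_force: 59.9
```

Contact with the pad is felt, so I'll release and back off straight up.

```bash
python3 -m inch '[0,0,0,0,0,0,22,0,0,0,0,0,0,26,0,0,0,0,0,0,32,0,0,0,0,0,0,38,0,0,0,0,0,0,45,0,0,0,0,0,0,50,0,0,0,0,0,0,50,0,0,0,0,0,0,50]'
python3 -m inch '[0,0,4,0,0,0,50,0,0,10,0,0,0,50,0,0,20,0,0,0,50,0,0,32,0,0,0,50,0,0,48,0,0,0,50,0,0,66,0,0,0,50,0,0,86,0,0,0,50,0,0,110,0,0,0,50]'
python3 -m inch '[-30,0,20,0,0,0,50,-60,0,40,0,0,0,50,-90,0,60,0,0,0,50,-120,0,80,0,0,0,50,-150,0,90,0,0,0,50,-180,0,90,0,0,0,50,-200,0,90,0,0,0,50,-200,0,90,0,0,0,50]'
python3 - <<'E'
from h import *
s=bot.camera("side");t=bot.camera("top");print(bot.get_obs()["eef_pos"])
m=np.vstack([np.hstack([panel(s,"side",[],0,0,560,420),panel(t,"top",[],0,0,560,420)]),np.hstack([panel(s,"side",[],120,180,120,90),panel(t,"top",[],300,95,120,90)])])
cv2.imwrite("pics/end.png",m)
E
```

```text
clock: 24.1
eef_pos: [0.6346, -0.1865, 0.0344]
tool_rot: [0.05, 0.999, -0.0, -0.0]
ft_force: [0.3, -0.2, -0.1]
grip_width: 0.0424
grasp_force: 0.0
clock: 24.77
eef_pos: [0.6343, -0.1864, 0.1461]
tool_rot: [0.05, 0.999, 0.0, -0.0]
ft_force: [0.8, -0.2, -0.9]
grip_width: 0.0424
grasp_force: 0.0
clock: 25.43
eef_pos: [0.4311, -0.1863, 0.2368]
tool_rot: [0.051, 0.999, -0.0, 0.0]
ft_force: [-0.9, 0.0, -0.5]
grip_width: 0.0423
grasp_force: 0.0
[ 0.43467355 -0.1867908   0.23644212]
```

View pics/end.png

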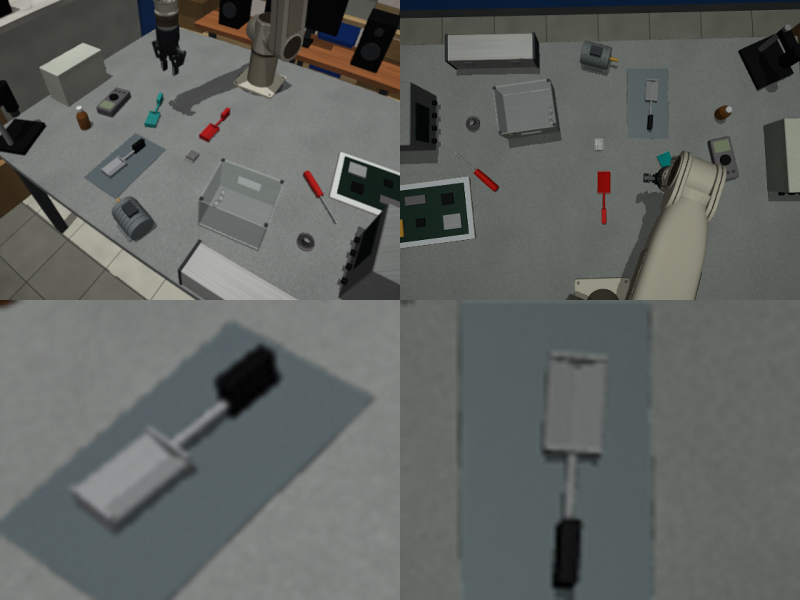

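The empty boat stands upright on its pad, the fuses are in the box at side panel (220,205), everything else is in its place, and the robot is clear.

```bash
python3 -c "
from workcell import bot
print(bot.job_done())"
```

```text
the job is handed in; nothing more can be done
None
```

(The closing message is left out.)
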